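# Vent the degassing pot and take off its lid

### The job

The steel degassing pot is still under vacuum. With the lid seated, turn the red vent tap on the lid a quarter turn anticlockwise until it is fully open, then lift the lid off by the black knob and lay it right way up in the middle of the round cork mat, setting it down gently so that it rests on the mat before you let go. Leave the tap open and do not disturb anything else on the bench.

Things in the scene. Friction and masses are not known exactly. Their poses are not given: they have to be found in the camera images.
- tap (a joint): Angle of the vent tap about the vertical axis, rad: 0 shut (handle crosswise to the line from the lid's centre), 1.571 fully open against its stop (handle in line with that line, white mark outward over the brass nozzle). It grows anticlockwise seen from above; starts between 0.05 and 0.3. It turns stiffly (about 0.06 N m) and stays where it is left. While it is below about 1.25 the vacuum holds the lid down on the pot, and pulling cannot free it (it only gives about 4 mm).
- tap_grip (a point): Centre of the red tap handle, on its turning axis: a flat upright bar 46 mm long (along this point's x), 12 mm thick (y), 28 mm high (z), its underside 17 mm above the lid's plate (on a brass stem 10 mm thick) and its top 14 mm above this point. The axis is 70 mm out from the lid's centre along the lid's +x, vertical. A white mark is on the bar's top at its +x end. Grip it across its thickness and turn about the point's z.
- lid_grip (a point): Centre of the black knob in the middle of the loose lid: 22 mm square (sides along this point's x and y), 34 mm high, its underside 14 mm above the lid's plate. Site x points from the lid's centre to the tap, z up. A pressure gauge (42 mm across, top 1 mm below this point's height) stands 70 mm out on the -x side and the tap (top 15 mm above this point's height) on the +x side, so grip the knob with the fingers on its +y and -y sides.
- lid_bottom (a point): Centre of the flat underside of the lid's plug, 61 mm below lid_grip; z up when the lid is the right way up. The lid: aluminium plate 224 mm across and 12 mm thick, over a black rubber plug 166 mm across and 18 mm deep. Mass 0.5 to 0.8 kg, balanced about its centre.
- pot: Steel degassing pot fixed to the bench, 218 mm across, 120 mm high; origin at the centre of its underside. The plate of the lid lies on its rim, the plug stands 18 mm down in its mouth (172 mm wide, 3 mm play all round).
- mat_top (a point): Centre of the top of the round cork mat, 230 mm across, 6 mm thick, fixed to the bench; the place for the lid, which stands on it on its plug (lid_bottom at this height).
- lid: The whole lid with tap and gauge; same origin and axes as lid_bottom.
- red_cone: Bystander, leave alone: cone of red thread, 64 mm across, 110 mm high; origin at the centre of its underside.
- black_cone: Bystander, leave alone: cone of black thread, 64 mm across, 100 mm high; origin at the centre of its underside.
- glue_jar: Bystander, leave alone: closed glue jar, yellow label, 64 mm across, 85 mm high; origin at the centre of its underside.
- polish_tin: Bystander, leave alone: flat red shoe-polish tin, 76 mm across, 26 mm high; origin at the centre of its underside.
- hammer: Bystander, leave alone: cobbler's hammer lying flat, 240 mm long along its x; origin at the centre of its underside.
- brush: Bystander, leave alone: shoe brush with a dark handle lying flat, 170 mm long along its x; origin at the centre of its underside.
- mixing_cup: Bystander, leave alone: empty white mixing cup, 68 mm across, 60 mm high; origin at the centre of its underside.
There are look-alikes about, which are no part of the job. There is more than one size of the lid; the job needs the smallest.

How it is judged:
On the way, in this order (a step that is already met when the one before it is completed fails the run):
1. the vent tap is fully open (above 1.35 rad) with the lid still seated on the pot (value of joint tap above 1.35 rad and z of lid_bottom in the frame of pot below 0.108 m and horizontal distance between lid_bottom and pot below 0.02 m), for 0.2 s.
2. the lid is lifted clear of the pot (plug more than 5 mm above the rim) (z of lid_bottom in the frame of pot above 0.125 m), for 0.1 s.
3. the lid rests on the cork mat, within 35 mm of its middle, while the fingers still hold it (contact force between lid and mat above 1 N and contact force between the fingers and lid above 1 N and horizontal distance between lid_bottom and mat_top below 0.035 m), for 0.1 s.
At the end, for the whole second after the job is handed in: The lid lies right way up, level (within 0.06 rad) and still on the cork mat, its centre within 35 mm of the mat's and its underside within 4 mm of the mat's top, with the tap still open (above 1.3 rad) (horizontal distance between lid_bottom and mat_top below 0.035 m and z of lid_bottom in the frame of mat_top between -0.004 and 0.004 m and angle between lid_bottom's own z axis and vertical below 0.06 rad and value of joint tap above 1.3 rad and linear speed of lid below 0.02 m/s and angular speed of lid below 0.1 rad/s); the robot touches nothing.
It fails at once if the lid is forced up more than 8 mm while the tap is not open (below 1.0 rad) (value of joint tap below 1 rad and z of lid_bottom in the frame of pot above 0.11 m and horizontal distance between lid_bottom and pot below 0.08 m).
It fails at once if the lid is tipped more than 0.4 rad (angle between lid_bottom's own z axis and vertical above 0.4 rad).
It fails at once if the lid is banged down on the mat (more than 80 N) (contact force between lid and mat above 80 N).
It fails at once if another thing on the bench is moved more than 40 mm (distance of any of red_cone, black_cone, glue_jar, polish_tin, hammer, brush, mixing_cup from where it was at the start of the episode above 0.04 m).
It also fails if it takes over 58 s, if anything falls off the work surface, if the arm or the gripper's body presses on something with over 40 N, if the wrist force passes 120 N, or if a joint passes its speed limit or range.

### The arm

A 7-joint arm with a two-finger parallel gripper is mounted at the origin on the work surface. World frame = base frame: x ahead of the robot, y to its left, z up, the work surface at z = 0. Lengths are in m, angles in rad, forces in N, time in s.
With the tool pointing down it reaches from about 0.35 to 0.9 m from the base axis. Payload 7.2 kg.
Tool frame: the origin (TCP) lies at the very end of the fingers, on their centre line; the grasp point (between the pads) lies 19 mm behind it; z points along the fingers, y is the line along which they close (so a half turn about z gives the same grasp; the last joint's range is limited). The gripper opens to 85 mm and grips with 20 to 120 N. Pads are 22 mm wide; open, the fingers measure 114 mm over their backs; the gripper's body (76 mm by 85 mm) begins 54 mm behind the grasp point. The pads swing forward as they close: fully open they stand 13 mm farther back than shut.
Start: joints at [1.214, 0.411, -0.013, 1.596, 0.006, 1.134, -0.082], TCP at [0.178, -0.599, 0.231] pointing down, gripper open.
Joint ranges: [-2.95, 2.95], [-0.29, 1.99], [-1.47, 1.44], [0.14, 2.54], [-1.03, 4.17], [0.13, 1.85], [-2.86, 2.86]. Speed limits (rad/s): [2.39, 2.39, 3.01, 3.01, 3.14, 3.14, 3.14].

### API

Orientations are given as a unit quaternion [x, y, z, w].
In Python, from workcell import monitor, cams, hand_in gives the robot as it stands.
- The arm moves only by the tool drive_tool, never from a script. Its argument "series" is a list of rows, each an object with "delta_rot": the turn, a rotation vector about the tool's x, y, z in units of 4 degrees (1.0 is 4 degrees), a list of three; "delta_pos": the shift along the tool's x, y, z in units of 4 cm (1.0 is 4 cm), a list of three; "grip": the opening, from -1 (shut) to 1 (fully open). In form: [{"delta_rot": [rx, ry, rz], "delta_pos": [x, y, z], "grip": grip}, ...]. A call has 1 to 5 rows; each row shifts and turns the commanded pose from where the row before left it, along the tool's axes as they then stand; what a row does not reach is not made up. A row lasts 1/12 s, in which the tool goes at most 41.7 mm and 7.16 degrees, less where a joint would pass 70% of its speed; a pose out of reach is approached as far as the arm can. A call with a number of a shift or a turn outside -1 to 1 is refused whole. A call with a gripper value outside its range is refused whole. The fingers move at their own pace and stop on an object; the grip force is fixed at half the most. Time passes only in rows, so rows that do not move let the fingers close. It gives the time, the measured TCP pose, the force, the opening and the grip force at its end, in the units of the state.
- monitor.observe(): the state, without advancing time (a new reading comes with each control period).
- cams.grab_frame(name): name is "scene" or "top"; returns the picture (400x640x3 uint8, blue, green, red); there is no depth.
- cams.camera_model(name): a dict with "fx", "fy", "cx", "cy" (pixels), "position" and "rotation" of the camera in the world. Camera axes: x right, y down, z forward; pixel columns grow to the right and rows downward; lengths in m; the calibration is good to about 2 mm. A picture is of the moment at which its call begins. camera_model takes no time and is no camera call.
- hand_in(): hands the job in; it is judged then, once.
The state is a dict: "clock": time; "joint_positions": joint angles; "dq": joint speeds; "joint_torque": joint torques, N m; "tool_pos": TCP position; "orientation": TCP orientation; "force": force on the tool from outside, world axes, zero at the start; "wrist_torque": the same for the moment, N m; "opening": finger opening in m; "grip_force": force on a finger pad.
Only numpy, scipy, OpenCV 4.12 (cv2) and the standard library are available. Lean on these libraries where they do the work, as an engineer would, in place of code of your own. Each camera call takes 0.05 s, during which the arm holds its last target. There are 200 camera calls.

## Working session

There is one attempt and no reset: what is moved stays moved. The work goes in short steps, Python scripts to look and compute and a tool call to move; the robot and the scene stay as the last step left them, time stands still between calls to the robot, and variables do not carry over. Pictures are saved under pics/ and viewed, at most 10 in all, crops included, and the job is handed in when it is done.

Besides the shell and the picture viewer there is one more tool, called by a JSON object that holds its "fn" and its "kwargs". drive_tool: Moves the arm, as the interface text tells. Shifts and turns lie within -1 to 1; 1 stands for 4 cm of shift or 4 degrees of turn. Its arguments: {"type":"object","properties":{"series":{"type":"array","items":{"type":"object","properties":{"delta_rot":{"type":"array","items":{"type":"number"}},"delta_pos":{"type":"array","items":{"type":"number"}},"grip":{"type":"number"}}}}},"required":["series"]}

```bash
mkdir -p pics
python3 - <<'E'
from workcell import monitor,cams
import cv2
for n in("scene","top"):
    cv2.imwrite(f"pics/{n}0.png",cams.grab_frame(n)); print(cams.camera_model(n))
s=monitor.observe(); print({k:s[k] for k in("clock","tool_pos","orientation","force","opening")})
E
```

```text
{'fx': 437.70244643340175, 'fy': 437.70244643340175, 'cx': 318.3798417367108, 'cy': 197.46852892000877, 'position': array([ 1.31859231, -0.24460952,  1.21025921]), 'rotation': array([ 0.74786462,  0.58476793, -0.19191251, -0.24882639])}
{'fx': 481.7299281533906, 'fy': 481.7299281533906, 'cx': 314.75202594434387, 'cy': 202.3207062152748, 'position': array([ 0.23057992, -0.01847156,  1.71924569]), 'rotation': array([ 0.70516604, -0.70262605,  0.07090464, -0.06348246])}
{'clock': 0.1, 'tool_pos': array([ 0.17785306, -0.59869298,  0.23052622]), 'orientation': array([ 9.89588986e-01,  1.43920521e-01, -1.50059272e-04, -7.07408368e-04]), 'force': array([ 0.05044682,  0.66578969, -0.01546052]), 'opening': 0.08530493568467491}
```

View pics/scene0.png

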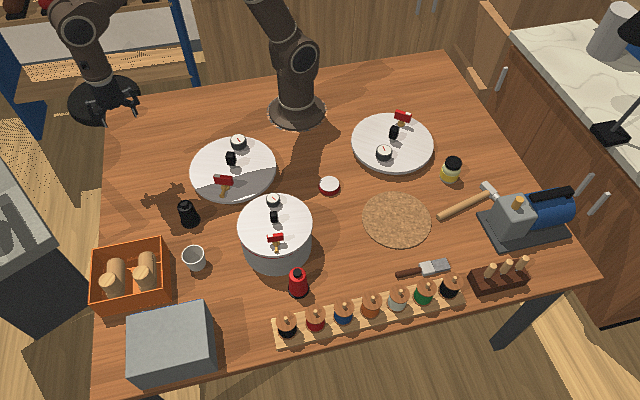

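View pics/top0.png

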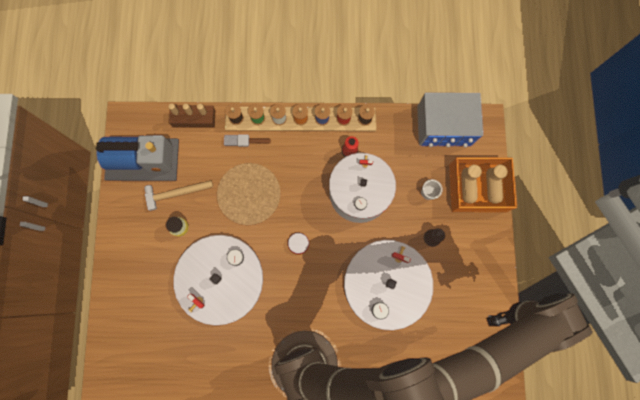

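Candidates: lid with tap on the pot at top (363,185), about 66 px wide; the two look-alike lids at top (218,280) and (389,284), about 90 px wide and lying on the bench. The smallest, seated on the pot, is (363,185), which appears at scene (275,225). The cork mat is at top (249,193). Next I'll check with a close crop.

```bash
cat > h.py <<'E'
import numpy as np, cv2
from scipy.spatial.transform import Rotation as R
from workcell import monitor,cams
def ray(n,uv,z):
    m=cams.camera_model(n); d=R.from_quat(m["rotation"]).apply([(uv[0]-m["cx"])/m["fx"],(uv[1]-m["cy"])/m["fy"],1])
    p=np.array(m["position"]); return p+d*(z-p[2])/d[2]
def proj(n,P):
    m=cams.camera_model(n); c=R.from_quat(m["rotation"]).inv().apply(np.atleast_2d(P)-m["position"])
    return c[:,:2]/c[:,2:]*m["fx"]+[m["cx"],m["cy"]]
def crop(n,img,x,y,w,h,k): return cv2.resize(img[y:y+h,x:x+w],None,fx=k,fy=k,interpolation=cv2.INTER_CUBIC)
E
python3 - <<'E'
from h import *
a=cv2.imread("pics/scene0.png"); b=cv2.imread("pics/top0.png")
A=crop("s",a,225,180,100,100,4); B=crop("t",b,313,135,100,100,4)
cv2.imwrite("pics/c1.png",np.hstack([A,B]))
# bright plate fit & mat fit in top
g=cv2.cvtColor(b,cv2.COLOR_BGR2HSV)
m=((g[...,1]<50)&(g[...,2]>150)).astype(np.uint8); m2=np.zeros_like(m); m2[140:225,320:405]=m[140:225,320:405]
c=max(cv2.findContours(m2,0,1)[0],key=cv2.contourArea); e=cv2.fitEllipse(cv2.convexHull(c)); print("lid ell",e,ray("top",e[0],.132))
print("mat",ray("top",(249,193.5),.006),"scene mat",ray("scene",(396.5,219.5),.006))
print("knob top",ray("top",(363,182),.18),"scene knob",ray("scene",(274,217),.163))
E
```

```text
lid ell ((361.868896484375, 185.19090270996094), (64.25028228759766, 66.00081634521484), 116.17845153808594) [ 0.59618897 -0.19403848  0.132     ]
mat [0.59221125 0.20262968 0.006     ] scene mat [0.60114191 0.20592406 0.006     ]
knob top [ 0.59589924 -0.19261984  0.18      ] scene knob [ 0.60167133 -0.19312387  0.163     ]
```

View pics/c1.png

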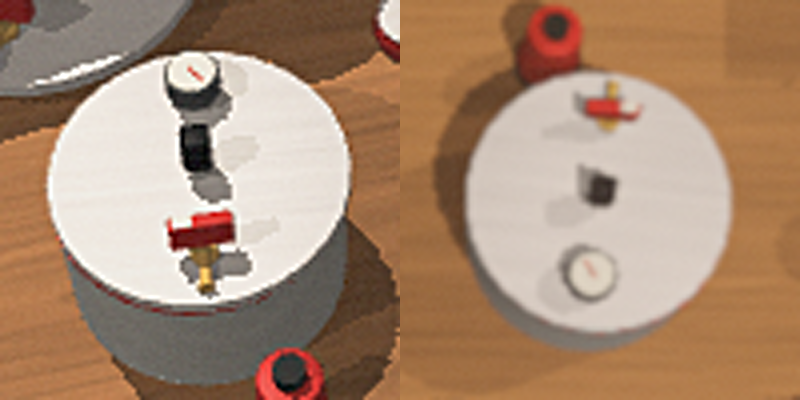

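The crop shows the pot lid with its gauge at the back, black knob in the middle and red tap in front. The tap lies crosswise, with the white end at -y. In the top picture the tap centre is about (366,162), the knob (363,182) and the gauge (360.5,203), so the choice of lid is right.

Run:
```python
from h import *
g=ray("top",(360.5,203),.162);t=ray("top",(365.8,162),.177);k=ray("top",(363,182),.18)
gs=ray("scene",(225+195/4,180+73/4),.162);ts=ray("scene",(225+202/4,180+222/4),.170);ks=ray("scene",(225+196/4,180+148/4),.163)
for n,a,b,c in(("top",g,t,k),("scene",gs,ts,ks)):
    d=b-a; print(n,a[:2],b[:2],c[:2],"yaw",np.degrees(np.arctan2(d[1],d[0])),np.hypot(*d[:2]))
# bar direction
for n,p,q in(("top",(313+187/4,135+106/4),(313+238/4,135+112/4)),("scene",(225+232/4,180+213/4),(225+170/4,180+224/4))):
    d=ray(n,q,.177)-ray(n,p,.177); print("bar",n,np.degrees(np.arctan2(d[1],d[0])),np.hypot(*d[:2]))
```

```text
top [ 0.52908186 -0.18524537] [ 0.66479753 -0.20337692] [ 0.59589924 -0.19261984] yaw -7.609625121623015 0.13692149693772127
scene [ 0.5344784  -0.18142059] [ 0.66855228 -0.2008197 ] [ 0.60167133 -0.19312387] yaw -8.232975988890168 0.13547003278823427
bar top -96.63201670709216 0.042545685085771334
bar scene -92.00168621870192 0.04327534076166373
```

```bash
cat > plan.py <<'E'
import sys
from h import *
# usage: plan.py x y z yaw_deg rows : prints rows (tool-axis units) from the measured pose
x,y,z,yaw,n=map(float,sys.argv[1:]); n=int(n)
s=monitor.observe(); r=R.from_quat(s["orientation"]); p=s["tool_pos"]
ex=r.as_matrix()[:,0]; psi=np.degrees(np.arctan2(ex[1],ex[0]))
print("at",p.round(4),"yaw",psi.round(2),"tilt",r.as_matrix()[:,2].round(3),"t",s["clock"],"j",s["joint_positions"].round(2),"f",s["force"].round(1),"op",round(s["opening"],4))
step=(yaw-psi)/n; d=(np.array([x,y,z])-p)/n/.04
for i in range(n):
    a=np.radians(psi+i*step); e=np.array([[np.cos(a),np.sin(a),0],[np.sin(a),-np.cos(a),0],[0,0,-1]])
    print(i+1,(e@d).round(2),"rz",round(-step/4,2))
E
python3 plan.py .667 -.2025 .245 87 20
```

```text
at [ 0.1779 -0.5987  0.2305] yaw 16.55 tilt [-0.001  0.001 -1.   ] t 0.1 j [ 1.21  0.41 -0.01  1.6   0.01  1.13 -0.08] f [ 0.1  0.7 -0. ] op 0.0853
1 [ 0.73 -0.3  -0.02] rz -0.88
2 [ 0.74 -0.26 -0.02] rz -0.88
3 [ 0.76 -0.21 -0.02] rz -0.88
4 [ 0.77 -0.16 -0.02] rz -0.88
5 [ 0.78 -0.11 -0.02] rz -0.88
6 [ 0.78 -0.07 -0.02] rz -0.88
7 [ 0.79 -0.02 -0.02] rz -0.88
8 [ 0.79  0.03 -0.02] rz -0.88
9 [ 0.78  0.08 -0.02] rz -0.88
10 [ 0.78  0.13 -0.02] rz -0.88
11 [ 0.77  0.17 -0.02] rz -0.88
12 [ 0.76  0.22 -0.02] rz -0.88
13 [ 0.74  0.27 -0.02] rz -0.88
14 [ 0.72  0.31 -0.02] rz -0.88
15 [ 0.7   0.36 -0.02] rz -0.88
16 [ 0.68  0.4  -0.02] rz -0.88
17 [ 0.65  0.44 -0.02] rz -0.88
18 [ 0.62  0.48 -0.02] rz -0.88
19 [ 0.59  0.52 -0.02] rz -0.88
20 [ 0.56  0.55 -0.02] rz -0.88
```

{"fn": "drive_tool", "kwargs": {"series": [{"delta_pos": [0.73,-0.3,-0.1],"delta_rot": [0,0,-0.88],"grip": 0.2},{"delta_pos": [0.74,-0.26,-0.1],"delta_rot": [0,0,-0.88],"grip": 0.2},{"delta_pos": [0.76,-0.21,-0.1],"delta_rot": [0,0,-0.88],"grip": 0.2},{"delta_pos": [0.77,-0.16,-0.1],"delta_rot": [0,0,-0.88],"grip": 0.2},{"delta_pos": [0.78,-0.11,0],"delta_rot": [0,0,-0.88],"grip": 0.2}]}}

```text
clock: 0.52
tool_pos: [0.3014, -0.4992, 0.2478]
orientation: [0.956, 0.295, 0.0, 0.0]
force: [0.6, -0.7, 0.8]
opening: 0.0513
grip_force: 0.0
```

{"fn": "drive_tool", "kwargs": {"series": [{"delta_pos": [0.78,-0.07,0],"delta_rot": [0,0,-0.88],"grip": 0.2},{"delta_pos": [0.79,-0.02,0],"delta_rot": [0,0,-0.88],"grip": 0.2},{"delta_pos": [0.79,0.03,0],"delta_rot": [0,0,-0.88],"grip": 0.2},{"delta_pos": [0.78,0.08,0],"delta_rot": [0,0,-0.88],"grip": 0.2},{"delta_pos": [0.78,0.13,0],"delta_rot": [0,0,-0.88],"grip": 0.2}]}}

```text
clock: 0.93
tool_pos: [0.4236, -0.3997, 0.247]
orientation: [0.899, 0.438, -0.0, -0.0]
force: [1.0, -1.0, 0.1]
opening: 0.0513
grip_force: 0.0
```

{"fn": "drive_tool", "kwargs": {"series": [{"delta_pos": [0.77,0.17,0],"delta_rot": [0,0,-0.88],"grip": 0.2},{"delta_pos": [0.76,0.22,0],"delta_rot": [0,0,-0.88],"grip": 0.2},{"delta_pos": [0.74,0.27,0],"delta_rot": [0,0,-0.88],"grip": 0.2},{"delta_pos": [0.72,0.31,0],"delta_rot": [0,0,-0.88],"grip": 0.2},{"delta_pos": [0.7,0.36,0],"delta_rot": [0,0,-0.88],"grip": 0.2}]}}

```text
clock: 1.35
tool_pos: [0.5461, -0.3008, 0.2469]
orientation: [0.822, 0.57, -0.0, -0.0]
force: [-0.1, -0.2, -0.2]
opening: 0.0513
grip_force: 0.0
```

```bash
python3 plan.py .667 -.2025 .235 87 6
```

```text
at [ 0.5461 -0.3008  0.2469] yaw 69.51 tilt [-0.001  0.    -1.   ] t 1.35 j [ 0.68  0.42 -0.35  1.56  0.15  1.19 -0.06] f [-0.1 -0.2 -0.2] op 0.0513
1 [0.56 0.33 0.05] rz -0.73
2 [0.54 0.36 0.05] rz -0.73
3 [0.52 0.38 0.05] rz -0.73
4 [0.5  0.41 0.05] rz -0.73
5 [0.48 0.43 0.05] rz -0.73
6 [0.46 0.46 0.05] rz -0.73
```

{"fn": "drive_tool", "kwargs": {"series": [{"delta_pos": [0.67,0.4,0.05],"delta_rot": [0,0,-0.88],"grip": 0.2},{"delta_pos": [0.65,0.44,0.05],"delta_rot": [0,0,-0.88],"grip": 0.2},{"delta_pos": [0.62,0.48,0.05],"delta_rot": [0,0,-0.88],"grip": 0.2},{"delta_pos": [0.59,0.51,0.05],"delta_rot": [0,0,-0.88],"grip": 0.2},{"delta_pos": [0.56,0.55,0.05],"delta_rot": [0,0,-0.88],"grip": 0.2}]}}

```text
clock: 1.77
tool_pos: [0.6681, -0.2029, 0.2366]
orientation: [0.725, 0.689, -0.0, -0.0]
force: [0.1, 0.1, -0.3]
opening: 0.0511
grip_force: 0.0
```

```bash
python3 plan.py .667 -.2025 .15 87 3
python3 - <<'E'
from h import *
a=cams.grab_frame("scene"); b=cams.grab_frame("top")
cv2.imwrite("pics/c2.png",np.hstack([crop("s",a,225,150,100,100,4),crop("t",b,313,135,100,100,4)]))
E
```

```text
at [ 0.6681 -0.2029  0.2366] yaw 87.1 tilt [-0.001  0.    -1.   ] t 1.7667 j [ 0.49  0.57 -0.42  1.37  0.24  1.25  0.  ] f [ 0.1  0.1 -0.3] op 0.0511
1 [ 0.   -0.01  0.72] rz 0.01
2 [ 0.   -0.01  0.72] rz 0.01
3 [ 0.   -0.01  0.72] rz 0.01
```

View pics/c2.png

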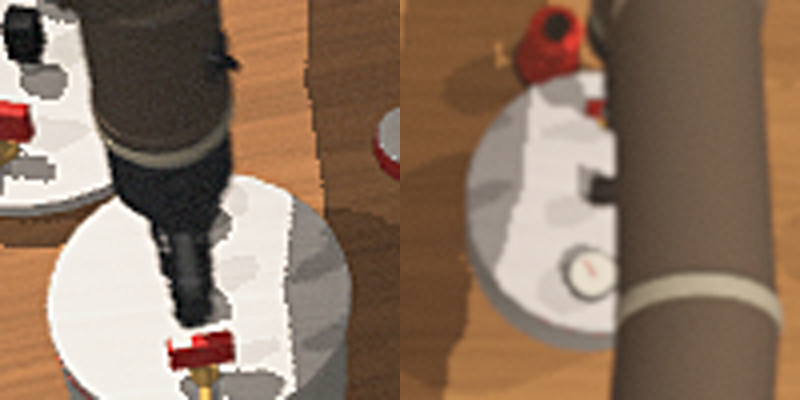

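The scene picture shows the closed-in fingers at about (273,230), just above the tap at (275,237), with no contact. I'll check the projection before going down.

Run:
```python
from h import *
print(proj("scene",[[.694,-.203,.243],[.708,-.203,.243],[.667,-.2025,.163],[.667,-.2025,.177]]), "seen finger (273,230), bar centre (275.5,235.5 first pic), top (275.5,233)")
```

```text
[[274.40196416 229.0267131 ]
 [275.39697545 233.45700117]
 [274.99181802 236.48233301]
 [274.60967321 233.82764642]] seen finger (273,230), bar centre (275.5,235.5 first pic), top (275.5,233)
```

{"fn": "drive_tool", "kwargs": {"series": [{"delta_pos": [0.03,-0.02,0.8],"delta_rot": [0,0,0],"grip": 0.2},{"delta_pos": [0,-0.01,0.8],"delta_rot": [0,0,0],"grip": 0.2},{"delta_pos": [0,0,0.4],"delta_rot": [0,0,0],"grip": 0.2},{"delta_pos": [0,0,0.16],"delta_rot": [0,0,0],"grip": 0.2},{"delta_pos": [0,0,0],"delta_rot": [0,0,0],"grip": 0.0}]}}

```text
clock: 2.28
tool_pos: [0.6648, -0.2028, 0.1487]
orientation: [0.726, 0.688, -0.001, -0.002]
force: [-0.4, -0.8, -0.1]
opening: 0.043
grip_force: 0.0
```

{"fn": "drive_tool", "kwargs": {"series": [{"delta_pos": [0,0,0],"grip": -0.4,"delta_rot": [0,0,0]},{"delta_pos": [0,0,0],"grip": -0.8,"delta_rot": [0,0,0]},{"delta_pos": [0,0,0],"grip": -1,"delta_rot": [0,0,0]},{"delta_pos": [0,0,0],"grip": -1,"delta_rot": [0,0,0]}]}}

```text
clock: 2.62
tool_pos: [0.6674, -0.2028, 0.153]
orientation: [0.726, 0.688, 0.001, 0.002]
force: [0.1, 0.3, 3.8]
opening: 0.0107
grip_force: 59.6
```

```bash
python3 plan.py .667 -.2025 .15 172 1; python3 -c "
from h import *
s=monitor.observe();print(s['wrist_torque'],s['grip_force'])"
```

```text
at [ 0.6674 -0.2028  0.153 ] yaw 86.93 tilt [ 0.003 -0.001 -1.   ] t 2.6167 j [ 0.49  0.63 -0.41  1.46  0.27  1.1  -0.03] f [0.1 0.3 3.8] op 0.0107
1 [ 0.01 -0.01  0.08] rz -21.27
[-0.08335888 -0.04731787 -0.04693028] 59.601232409477234
```

{"fn": "drive_tool", "kwargs": {"series": [{"delta_pos": [0,0,0],"grip": -1,"delta_rot": [0,0,-1]},{"delta_pos": [0,0,0],"grip": -1,"delta_rot": [0,0,-1]},{"delta_pos": [0,0,0],"grip": -1,"delta_rot": [0,0,-1]},{"delta_pos": [0,0,0],"grip": -1,"delta_rot": [0,0,-1]},{"delta_pos": [0,0,0],"grip": -1,"delta_rot": [0,0,-1]}]}}

```text
clock: 3.03
tool_pos: [0.6675, -0.2028, 0.153]
orientation: [0.594, 0.805, 0.001, 0.002]
force: [-0.3, -0.1, 4.6]
opening: 0.0107
grip_force: 59.9
```

{"fn": "drive_tool", "kwargs": {"series": [{"delta_pos": [0,0,0],"grip": -1,"delta_rot": [0,0,-1]},{"delta_pos": [0,0,0],"grip": -1,"delta_rot": [0,0,-1]},{"delta_pos": [0,0,0],"grip": -1,"delta_rot": [0,0,-1]},{"delta_pos": [0,0,0],"grip": -1,"delta_rot": [0,0,-1]},{"delta_pos": [0,0,0],"grip": -1,"delta_rot": [0,0,-1]}]}}

```text
clock: 3.45
tool_pos: [0.6675, -0.2028, 0.153]
orientation: [0.445, 0.895, 0.0, 0.002]
force: [0.7, -0.4, 4.4]
opening: 0.011
grip_force: 59.9
```

{"fn": "drive_tool", "kwargs": {"series": [{"delta_pos": [0,0,0],"grip": -1,"delta_rot": [0,0,-1]},{"delta_pos": [0,0,0],"grip": -1,"delta_rot": [0,0,-1]},{"delta_pos": [0,0,0],"grip": -1,"delta_rot": [0,0,-1]},{"delta_pos": [0,0,0],"grip": -1,"delta_rot": [0,0,-1]},{"delta_pos": [0,0,0],"grip": -1,"delta_rot": [0,0,-1]}]}}

```text
clock: 3.87
tool_pos: [0.6675, -0.2027, 0.1531]
orientation: [0.283, 0.959, 0.0, 0.002]
force: [0.9, -0.3, 4.9]
opening: 0.0109
grip_force: 59.9
```

```bash
python3 plan.py .667 -.2025 .153 172 1; python3 -c "
from h import *
s=monitor.observe();print(s['wrist_torque'],s['grip_force'])"
```

```text
at [ 0.6675 -0.2027  0.1531] yaw 147.12 tilt [ 0.004 -0.001 -1.   ] t 3.8667 j [ 0.63  0.69 -0.65  1.45  0.43  1.14  0.91] f [ 0.9 -0.3  4.9] op 0.0109
1 [ 0.01 -0.    0.  ] rz -6.22
[ 0.07534276 -0.13023523 -0.09286757] 59.85612988471985
```

{"fn": "drive_tool", "kwargs": {"series": [{"delta_pos": [0,0,0],"grip": -1,"delta_rot": [0,0,-1]},{"delta_pos": [0,0,0],"grip": -1,"delta_rot": [0,0,-1]},{"delta_pos": [0,0,0],"grip": -1,"delta_rot": [0,0,-1]},{"delta_pos": [0,0,0],"grip": -1,"delta_rot": [0,0,-1]},{"delta_pos": [0,0,0],"grip": -1,"delta_rot": [0,0,-1]}]}}

```text
clock: 4.28
tool_pos: [0.6675, -0.2027, 0.153]
orientation: [0.112, 0.994, -0.0, 0.002]
force: [1.6, -0.4, 4.6]
opening: 0.0109
grip_force: 59.9
```

{"fn": "drive_tool", "kwargs": {"series": [{"delta_pos": [0,0,0],"grip": -1,"delta_rot": [0,0,-0.8]},{"delta_pos": [0,0,0],"grip": -1,"delta_rot": [0,0,0]}]}}

```text
clock: 4.45
tool_pos: [0.6676, -0.2027, 0.153]
orientation: [0.084, 0.996, -0.0, 0.002]
force: [0.8, 0.1, 7.1]
opening: 0.0109
grip_force: 60.0
```

```bash
python3 plan.py .667 -.2025 .153 172 1; python3 -c "
from h import *
s=monitor.observe();print(s['wrist_torque'],s['grip_force'])"
```

```text
at [ 0.6676 -0.2027  0.153 ] yaw 170.33 tilt [ 0.004 -0.001 -1.   ] t 4.45 j [ 0.68  0.71 -0.74  1.45  0.5   1.17  1.27] f [0.8 0.1 7.1] op 0.0109
1 [0.01 0.   0.  ] rz -0.42
[ 0.08154875 -0.14617763  0.03842709] 59.96537804603577
```

{"fn": "drive_tool", "kwargs": {"series": [{"delta_pos": [0,0,0],"grip": -1,"delta_rot": [0,0,-0.5]},{"delta_pos": [0,0,0],"grip": -1,"delta_rot": [0,0,0]},{"delta_pos": [0,0,0],"grip": -1,"delta_rot": [0,0,0]}]}}

```text
clock: 4.7
tool_pos: [0.6675, -0.2027, 0.153]
orientation: [0.068, 0.998, -0.0, 0.002]
force: [1.2, -0.2, 5.5]
opening: 0.0111
grip_force: 59.9
```

```bash
python3 plan.py .667 -.2025 .153 172 1; python3 -c "
from h import *
s=monitor.observe();print(s['wrist_torque'],s['grip_force'])"
```

```text
at [ 0.6675 -0.2027  0.153 ] yaw 172.14 tilt [ 0.003 -0.001 -1.   ] t 4.7 j [ 0.68  0.72 -0.74  1.45  0.5   1.17  1.3 ] f [ 1.2 -0.2  5.5] op 0.0111
1 [ 0.01  0.   -0.  ] rz 0.04
[ 0.06618441 -0.16177831  0.06225627] 59.92047071456909
```

{"fn": "drive_tool", "kwargs": {"series": [{"delta_pos": [0,0,0],"grip": -1,"delta_rot": [0,0,-0.5]},{"delta_pos": [0,0,0],"grip": -1,"delta_rot": [0,0,0]}]}}

```text
clock: 4.87
tool_pos: [0.6675, -0.2027, 0.153]
orientation: [0.051, 0.999, -0.0, 0.002]
force: [1.0, 0.7, 5.4]
opening: 0.0107
grip_force: 60.6
```

```bash
python3 plan.py .667 -.2025 .153 174 1; python3 -c "
from h import *
s=monitor.observe();print(s['wrist_torque'],s['grip_force'])"
```

```text
at [ 0.6675 -0.2027  0.153 ] yaw 174.17 tilt [ 0.004 -0.001 -1.   ] t 4.8667 j [ 0.68  0.72 -0.75  1.45  0.51  1.17  1.33] f [1.  0.7 5.4] op 0.0107
1 [0.01 0.   0.  ] rz 0.04
[ 0.17512676 -0.15945608 -0.64141371] 60.6078565120697
```

{"fn": "drive_tool", "kwargs": {"series": [{"delta_pos": [0,0,-0.05],"grip": -1,"delta_rot": [0,0,0.4]},{"delta_pos": [0,0,0],"grip": -0.2,"delta_rot": [0,0,0]},{"delta_pos": [0,0,0],"grip": 0.3,"delta_rot": [0,0,0]},{"delta_pos": [0,0,0],"grip": 0.3,"delta_rot": [0,0,0]},{"delta_pos": [0,0,0],"grip": 0.3,"delta_rot": [0,0,0]}]}}

```text
clock: 5.28
tool_pos: [0.6661, -0.2027, 0.1528]
orientation: [0.065, 0.998, -0.0, -0.0]
force: [-0.1, -0.1, 0.2]
opening: 0.0552
grip_force: 0.0
```

{"fn": "drive_tool", "kwargs": {"series": [{"delta_pos": [0,0,-0.5],"grip": 0.3,"delta_rot": [0,0,0]},{"delta_pos": [0,0,-0.8],"grip": 0.3,"delta_rot": [0,0,0]},{"delta_pos": [0,0,-0.8],"grip": 0.3,"delta_rot": [0,0,0]},{"delta_pos": [0.8,0,0],"grip": 0.3,"delta_rot": [0,0,0]},{"delta_pos": [0.8,0,0],"grip": 0.3,"delta_rot": [0,0,0]}]}}

```text
clock: 5.7
tool_pos: [0.6042, -0.1934, 0.2388]
orientation: [0.065, 0.998, 0.0, 0.002]
force: [-0.3, 0.0, -0.4]
opening: 0.0552
grip_force: 0.0
```

```bash
python3 plan.py .598 -.193 .15 172 1
python3 - <<'E'
from h import *
a=cams.grab_frame("scene"); b=cams.grab_frame("top")
cv2.imwrite("pics/c3.png",np.hstack([crop("s",a,225,160,100,100,4),crop("t",b,313,135,100,100,4)]))
E
```

```text
at [ 0.6042 -0.1934  0.2388] yaw 172.58 tilt [ 0.004  0.    -1.   ] t 5.7 j [ 0.78  0.54 -0.81  1.53  0.41  1.24  1.35] f [-0.3  0.  -0.4] op 0.0552
1 [ 0.15 -0.01  2.22] rz 0.15
```

View pics/c3.png

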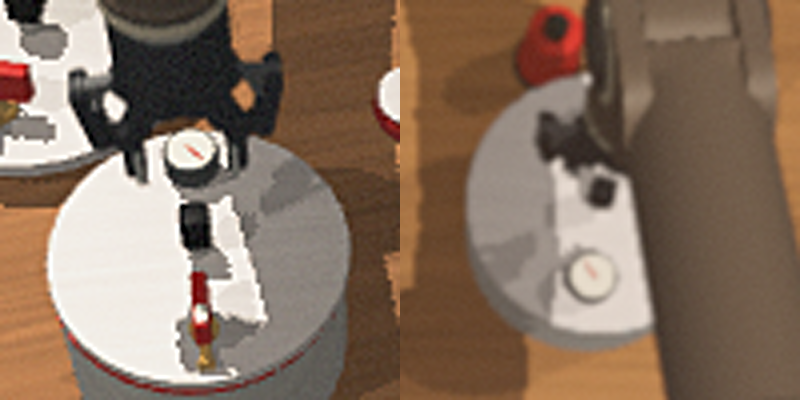

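The scene crop shows the tap in line with the lid's radius, white mark outward over the nozzle. The lid is still seated with the knob at about (274,216), and the fingers straddle its line. Next I'll go down over the knob.

{"fn": "drive_tool", "kwargs": {"series": [{"delta_pos": [0.15,0,0.7],"grip": 0.3,"delta_rot": [0,0,0]},{"delta_pos": [0,0,0.8],"grip": 0.3,"delta_rot": [0,0,0]},{"delta_pos": [0,0,0.5],"grip": 0.3,"delta_rot": [0,0,0]},{"delta_pos": [0,0,0.2],"grip": 0.3,"delta_rot": [0,0,0]},{"delta_pos": [0,0,0],"grip": 0,"delta_rot": [0,0,0]}]}}

```text
clock: 6.22
tool_pos: [0.5959, -0.1934, 0.1468]
orientation: [0.065, 0.998, 0.0, -0.002]
force: [-0.8, 0.7, 0.4]
opening: 0.0448
grip_force: 0.0
```

{"fn": "drive_tool", "kwargs": {"series": [{"delta_pos": [0,0,0],"grip": -0.3,"delta_rot": [0,0,0]},{"delta_pos": [0,0,0],"grip": -0.6,"delta_rot": [0,0,0]},{"delta_pos": [0,0,0],"grip": -1,"delta_rot": [0,0,0]},{"delta_pos": [0,0,0],"grip": -1,"delta_rot": [0,0,0]},{"delta_pos": [0,0,0],"grip": -1,"delta_rot": [0,0,0]}]}}

```text
clock: 6.63
tool_pos: [0.598, -0.1936, 0.1505]
orientation: [0.065, 0.998, -0.0, 0.001]
force: [0.6, -0.5, 6.8]
opening: 0.0209
grip_force: 60.9
```

{"fn": "drive_tool", "kwargs": {"series": [{"delta_pos": [0,0,-0.15],"grip": -1,"delta_rot": [0,0,0]},{"delta_pos": [0,0,-0.2],"grip": -1,"delta_rot": [0,0,0]},{"delta_pos": [0,0,-0.2],"grip": -1,"delta_rot": [0,0,0]},{"delta_pos": [0,0,-0.2],"grip": -1,"delta_rot": [0,0,0]},{"delta_pos": [0,0,-0.2],"grip": -1,"delta_rot": [0,0,0]}]}}

```text
clock: 7.05
tool_pos: [0.5964, -0.1933, 0.1875]
orientation: [0.065, 0.998, 0.0, -0.001]
force: [-0.1, 0.2, -6.8]
opening: 0.0213
grip_force: 59.5
```

```bash
python3 plan.py .598 .204 .26 172 12
python3 - <<'E'
from h import *
s=monitor.observe();print(s['wrist_torque'],s['grip_force'])
a=cams.grab_frame("scene"); b=cams.grab_frame("top")
cv2.imwrite("pics/c4.png",np.hstack([crop("s",a,225,130,100,120,4),crop("t",b,313,125,100,120,4)]))
E
```

```text
at [ 0.5964 -0.1933  0.1875] yaw 172.56 tilt [-0.001  0.    -1.   ] t 7.05 j [ 0.78  0.58 -0.79  1.6   0.44  1.15  1.32] f [-0.1  0.2 -6.8] op 0.0213
1 [ 0.1   0.82 -0.15] rz 0.01
2 [ 0.1   0.82 -0.15] rz 0.01
3 [ 0.11  0.82 -0.15] rz 0.01
4 [ 0.11  0.82 -0.15] rz 0.01
5 [ 0.11  0.82 -0.15] rz 0.01
6 [ 0.11  0.82 -0.15] rz 0.01
7 [ 0.11  0.82 -0.15] rz 0.01
8 [ 0.11  0.82 -0.15] rz 0.01
9 [ 0.11  0.82 -0.15] rz 0.01
10 [ 0.11  0.82 -0.15] rz 0.01
11 [ 0.11  0.82 -0.15] rz 0.01
12 [ 0.11  0.82 -0.15] rz 0.01
[-0.01379285 -0.01335049  0.04534814] 59.49022650718689
```

View pics/c4.png

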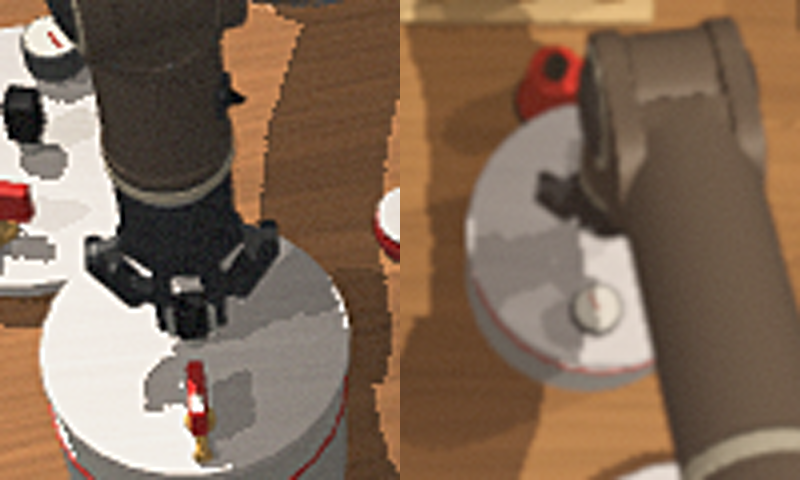

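The lid is held level and about 37 mm up, with the tap still open and the wrist load about 7 N. I'll raise it a bit more and carry it over.

{"fn": "drive_tool", "kwargs": {"series": [{"delta_pos": [0,0,-0.4],"grip": -1,"delta_rot": [0,0,0]},{"delta_pos": [0,0,-0.5],"grip": -1,"delta_rot": [0,0,0]},{"delta_pos": [0.04,0.3,-0.3],"grip": -1,"delta_rot": [0,0,0]},{"delta_pos": [0.08,0.6,0],"grip": -1,"delta_rot": [0,0,0]},{"delta_pos": [0.11,0.8,0],"grip": -1,"delta_rot": [0,0,0]}]}}

```text
clock: 7.57
tool_pos: [0.5967, -0.1267, 0.2354]
orientation: [0.067, 0.998, -0.001, 0.001]
force: [0.2, -0.1, -8.6]
opening: 0.021
grip_force: 60.1
```

{"fn": "drive_tool", "kwargs": {"series": [{"delta_pos": [0.11,0.8,0],"grip": -1,"delta_rot": [0,0,0]},{"delta_pos": [0.11,0.8,0],"grip": -1,"delta_rot": [0,0,0]},{"delta_pos": [0.11,0.8,0],"grip": -1,"delta_rot": [0,0,0]},{"delta_pos": [0.11,0.8,0],"grip": -1,"delta_rot": [0,0,0]},{"delta_pos": [0.11,0.8,0],"grip": -1,"delta_rot": [0,0,0]}]}}

```text
clock: 7.98
tool_pos: [0.5947, 0.0389, 0.2349]
orientation: [0.065, 0.998, -0.0, -0.0]
force: [0.8, -0.1, -7.5]
opening: 0.0212
grip_force: 60.1
```

{"fn": "drive_tool", "kwargs": {"series": [{"delta_pos": [0.11,0.8,0],"grip": -1,"delta_rot": [0,0,0]},{"delta_pos": [0.11,0.8,0],"grip": -1,"delta_rot": [0,0,0]},{"delta_pos": [0.11,0.8,0],"grip": -1,"delta_rot": [0,0,0]},{"delta_pos": [0.11,0.8,0],"grip": -1,"delta_rot": [0,0,0]},{"delta_pos": [0.1,0.6,0],"grip": -1,"delta_rot": [0,0,0]}]}}

```text
clock: 8.4
tool_pos: [0.5924, 0.1943, 0.235]
orientation: [0.064, 0.998, 0.001, -0.0]
force: [0.4, 0.8, -7.8]
opening: 0.0213
grip_force: 60.1
```

```bash
python3 plan.py .597 .204 .08 172.5 5
python3 - <<'E'
from h import *
a=cams.grab_frame("scene"); b=cams.grab_frame("top")
cv2.imwrite("pics/c5.png",np.hstack([crop("s",a,330,130,130,150,3),crop("t",b,180,125,130,150,3)]))
E
```

```text
at [0.5924 0.1943 0.235 ] yaw 172.71 tilt [-0.     0.002 -1.   ] t 8.4 j [ 0.19  0.55 -0.86  1.55  0.43  1.24  0.7 ] f [ 0.4  0.8 -7.8] op 0.0213
1 [-0.02  0.05  0.78] rz 0.01
2 [-0.02  0.05  0.78] rz 0.01
3 [-0.02  0.05  0.78] rz 0.01
4 [-0.02  0.05  0.78] rz 0.01
5 [-0.02  0.05  0.78] rz 0.01
```

View pics/c5.png

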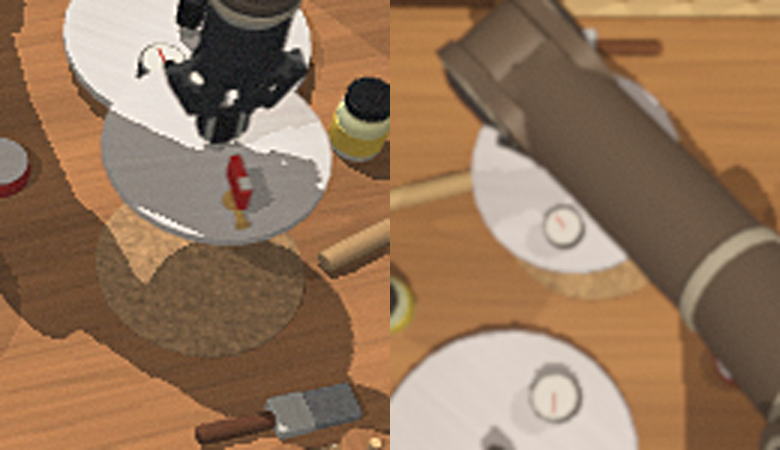

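The lid hangs over the cork mat, tap open, clear of the hammer handle and glue jar. Lowering it.

{"fn": "drive_tool", "kwargs": {"series": [{"delta_pos": [-0.02,0.1,0.5],"grip": -1,"delta_rot": [0,0,0]},{"delta_pos": [-0.03,0.15,0.9],"grip": -1,"delta_rot": [0,0,0]},{"delta_pos": [-0.03,0.0,0.9],"grip": -1,"delta_rot": [0,0,0]},{"delta_pos": [0,0,0.9],"grip": -1,"delta_rot": [0,0,0]},{"delta_pos": [0,0,0.5],"grip": -1,"delta_rot": [0,0,0]}]}}

```text
clock: 8.92
tool_pos: [0.5959, 0.1987, 0.0826]
orientation: [0.065, 0.998, -0.001, -0.002]
force: [-1.1, -0.8, -8.9]
opening: 0.0212
grip_force: 60.6
```

{"fn": "drive_tool", "kwargs": {"series": [{"delta_pos": [0,0,0.25],"grip": -1,"delta_rot": [0,0,0]},{"delta_pos": [0,0,0.15],"grip": -1,"delta_rot": [0,0,0]},{"delta_pos": [0,0,0.08],"grip": -1,"delta_rot": [0,0,0]},{"delta_pos": [0,0,0.05],"grip": -1,"delta_rot": [0,0,0]},{"delta_pos": [0,0,0],"grip": -1,"delta_rot": [0,0,0]}]}}

```text
clock: 9.33
tool_pos: [0.599, 0.2001, 0.0669]
orientation: [0.065, 0.998, 0.0, 0.001]
force: [0.2, 0.0, -7.1]
opening: 0.0208
grip_force: 60.6
```

{"fn": "drive_tool", "kwargs": {"series": [{"delta_pos": [0,0,0.1],"grip": -1,"delta_rot": [0,0,0]},{"delta_pos": [0,0,0.06],"grip": -1,"delta_rot": [0,0,0]},{"delta_pos": [0,0,0.04],"grip": -1,"delta_rot": [0,0,0]},{"delta_pos": [0,0,0.03],"grip": -1,"delta_rot": [0,0,0]},{"delta_pos": [0,0,0.03],"grip": -1,"delta_rot": [0,0,0]}]}}

```text
clock: 9.75
tool_pos: [0.5983, 0.1997, 0.0553]
orientation: [0.065, 0.998, -0.0, 0.0]
force: [0.2, 0.4, -8.6]
opening: 0.0211
grip_force: 60.7
```

{"fn": "drive_tool", "kwargs": {"series": [{"delta_pos": [0,0,0.03],"grip": -1,"delta_rot": [0,0,0]},{"delta_pos": [0,0,0.03],"grip": -1,"delta_rot": [0,0,0]},{"delta_pos": [0,0,0],"grip": -1,"delta_rot": [0,0,0]}]}}

```text
clock: 10.0
tool_pos: [0.5983, 0.1997, 0.0545]
orientation: [0.065, 0.998, -0.0, 0.0]
force: [-5.3, -4.1, 6.4]
opening: 0.021
grip_force: 62.7
```

{"fn": "drive_tool", "kwargs": {"series": [{"delta_pos": [0,0,0],"grip": -1,"delta_rot": [0,0,0]},{"delta_pos": [0,0,0],"grip": -1,"delta_rot": [0,0,0]},{"delta_pos": [0,0,0],"grip": 0,"delta_rot": [0,0,0]},{"delta_pos": [0,0,0],"grip": 0.3,"delta_rot": [0,0,0]},{"delta_pos": [0,0,0],"grip": 0.3,"delta_rot": [0,0,0]}]}}

```text
clock: 10.42
tool_pos: [0.599, 0.2002, 0.0536]
orientation: [0.065, 0.998, 0.0, 0.001]
force: [0.7, -0.1, 0.5]
opening: 0.055
grip_force: 0.0
```

{"fn": "drive_tool", "kwargs": {"series": [{"delta_pos": [0,0,-0.3],"grip": 0.3,"delta_rot": [0,0,0]},{"delta_pos": [0,0,-0.8],"grip": 0.3,"delta_rot": [0,0,0]},{"delta_pos": [0,0,-1],"grip": 0.3,"delta_rot": [0,0,0]},{"delta_pos": [0,0,-1],"grip": 0.3,"delta_rot": [0,0,0]},{"delta_pos": [0,0,-0.5],"grip": 0.3,"delta_rot": [0,0,0]}]}}

```text
clock: 10.83
tool_pos: [0.5995, 0.2014, 0.203]
orientation: [0.065, 0.998, 0.002, 0.003]
force: [0.2, 0.5, 0.6]
opening: 0.0562
grip_force: 0.0
```

```bash
python3 plan.py .597 .204 .08 172.5 1
python3 - <<'E'
from h import *
a=cams.grab_frame("scene"); b=cams.grab_frame("top")
cv2.imwrite("pics/c6.png",np.hstack([crop("s",a,330,150,130,130,3),crop("t",b,180,125,130,130,3)]))
E
```

```text
at [0.5995 0.2014 0.203 ] yaw 172.59 tilt [ 0.006  0.003 -1.   ] t 10.8333 j [ 0.16  0.58 -0.84  1.58  0.46  1.18  0.67] f [0.2 0.5 0.6] op 0.0562
1 [0.07 0.06 3.07] rz 0.02
```

View pics/c6.png

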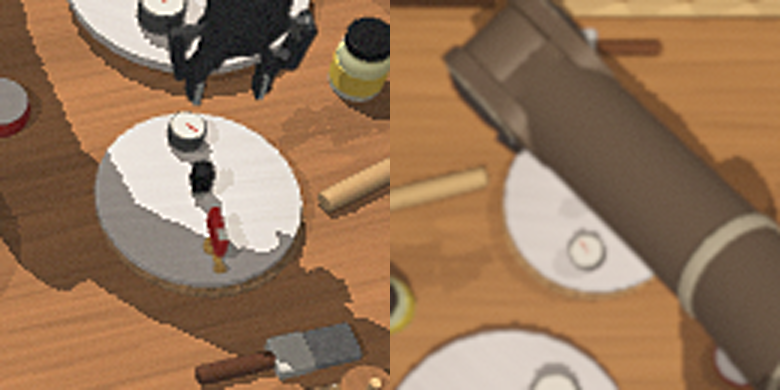

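The lid sits level and centred on the mat, with the tap still in line with the radius and the gripper clear. Handing in.

```bash
python3 -c "
from workcell import hand_in
print(hand_in())"
```

```text
the job is handed in; nothing more can be done
None
```

I opened the vent tap to its stop and lifted the lid clear. I set it down on the cork mat, touching the mat at roughly 14 N before I let go, and handed the job in at about 11 s; the hand-in call returned no verdict.

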